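# Pack the sharpening stones and latch their case

## Task

Pack every sharpening stone that lies on the bench into the open wooden case: flat, wooden base down, side by side in one row that starts at the end wall opposite the sliding stop, each butted flush against its neighbour, and slide the stop up until it is tight against the last stone. Then shut the lid, hook the latch's wire loop over the keeper on the lid and press the lever fully down against the case so that the lid is pulled tight. Leave the other tools where they lie.

Things in the scene. Friction and masses are not known exactly. Their poses are not given: they have to be found in the camera images.
- stone_case: the wooden stone case, fixed on the bench, 150 x 256 mm, 66 mm high to its rim. Origin: centre of its underside. x points from the latch side (front, outer face at x = -75 mm) to the hinge side, y along the case to the end wall where the row starts (the stop is at the -y end), z up. Walls 8 mm; a rubber strip on the front rim rises to z = 72.5 mm.
- case_floor (a point): middle of the case's inner floor, 6 mm above its underside, axes as the case's. The inside reaches 67 mm to either side of it along x and 120 mm along y (at y = +120 mm is the end wall where the row starts).
- stone_1_mid (a point): centre (half-way up, 20 mm above its underside) of a sharpening stone, grey, glued on a wooden base: one solid block 120 mm (its x) x 42 mm (its y) x 40 mm high, about 0.22 kg. It lies flat, base down. Three or all four of the four stones are present.
- stone_2_mid (a point): centre (half-way up, 20 mm above its underside) of a sharpening stone, cream, glued on a wooden base: one solid block 120 mm (its x) x 42 mm (its y) x 40 mm high, about 0.22 kg. It lies flat, base down. Three or all four of the four stones are present.
- stone_3_mid (a point): centre (half-way up, 20 mm above its underside) of a sharpening stone, brown, glued on a wooden base: one solid block 120 mm (its x) x 42 mm (its y) x 40 mm high, about 0.22 kg. It lies flat, base down. Three or all four of the four stones are present.
- stone_4_mid (a point): centre (half-way up, 20 mm above its underside) of a sharpening stone, dark grey, glued on a wooden base: one solid block 120 mm (its x) x 42 mm (its y) x 40 mm high, about 0.22 kg. It lies flat, base down. Three or all four of the four stones are present.
- case_stop (a joint): travel (m) of the sliding stop along the case's +y: 0 = at the -y end wall, grows towards the row, up to 0.19. It stays where it is put (4 N friction). Its face that meets the stones is at y = -0.108 + travel in the case frame.
- stop_tab (a point): point in the upright tab of the sliding stop, 8 mm below the tab's top. The tab is 12 mm thick (along the case's y), 36 mm wide (along its x) and rises to 81 mm above the case's underside, 15 mm above the rim; below it the stop is a 12 mm thick board 130 mm wide and 47 mm high that moves with it.
- stop_face (a point): centre of the stop's face that meets the last stone (6 mm on the +y side of the tab's middle plane)
- case_lid (a joint): opening angle (rad) of the lid: 0 = pulled hard down, about 0.03 = lying loosely on the rubber strip, 1.57 = upright, 1.75 = as far as it goes. A stiff hinge: it stays at any angle. About 3 to 5 N at the free edge move it.
- lid_hinge (a point): middle of the lid's hinge axis, at x = +75 mm, z = 67.5 mm in the case frame; the axis runs along the case's y. Its axes turn with the lid.
- lid_edge (a point): middle of the lid's free (front) edge on its outer (top) face, 146 mm from the hinge along the lid and 25 mm off its lower face. The lid is 150 x 256 x 25 mm.
- keeper (a point): seat of the keeper, a small upturned steel hook 22 mm wide in the middle of the lid's front face: where the middle of the loop's bar lies when hooked, 7 mm before that face, 12.5 mm above the lid's lower edge and 12.5 mm below its top. The hook's lip rises 2 mm above this point, 13 to 15 mm before the face.
- case_lever (a joint): angle (rad) of the latch's lever: 0 = pressed flat against the case, handle pointing down; 1.57 = standing straight out from the front; 2.1 = raised as far as it goes. Light friction holds it; once the loop is hooked it pulls back until past its dead point near 0.5 and then holds itself.
- lever_pivot (a point): middle of the lever's axis, at x = -86 mm, z = 50 mm in the case frame; the axis runs along the case's y
- lever_tip (a point): the lever's free end, 38 mm from its axis. The lever is 28 mm wide (along the case's y) and 3 mm thick.
- case_loop (a joint): angle (rad) of the latch's wire loop against the lever: 2.5 = fallen back against its stop (a raised lever then holds it leaning outwards, about 0.45 rad off upright), smaller as it is swung up and over towards the lid; near 0 when latched. It swings freely and falls by its weight.
- loop_bar (a point): middle of the loop's cross-bar, 5 mm wire, 54 mm long along the case's y; two side wires, 27 mm either side of the middle, run 44 mm to the loop's axis, 14 mm from the lever's axis. With lever raised and lid shut the loop swings over the keeper's lip and leans on the lid's front face; as the lever goes down the bar sinks into the hook.
- chisel_1: a wood-handled chisel, a bystander: leave it. Origin: centre of its underside.
- block_plane: an iron block plane, a bystander: leave it. Origin: centre of its underside.
- screwdriver_1: a screwdriver, a bystander: leave it. Origin: centre of its underside.

How it is judged:
By the outcome, as a careful person would: the job done as asked, in the order asked, and still so for the second after the job is handed in, with the robot touching nothing.
Of stone_1, stone_2, stone_3, stone_4 only 3 to 4 are there at a start; the rules pass over those that are not, and their reading is None.
At some moment in a run one of stone_1, stone_2, stone_3, stone_4 may be knocked a few centimetres aside while the robot is not near it.
Once in a run the grip may slacken for a moment while it holds something.
It also fails if it takes over 210 s, if anything falls off the work surface, if the arm or the gripper's body presses on something with over 40 N, if the wrist force passes 120 N, or if a joint passes its speed limit or range.

## Robot

A 7-joint arm with a two-finger parallel gripper is mounted at the origin on a cart in front of the work surface, level with it; the furniture and walls round the work are solid. World frame = base frame: x ahead of the robot, y to its left, z up, the work surface at z = 0. Lengths are in m, angles in degrees, forces in N, time in s.
With the tool pointing down it reaches from about 0.425 to 1.025 m from the base axis. Payload 9.4 kg.
Tool frame: the origin (TCP) lies between the finger pads; the fingertips stand bot.nose_length ahead of it and the grasp point (between the pads) lies 2 mm behind it (bot.nose_length is the distance from the TCP to the fingertips, in m); y points along the fingers, z is the direction in which the jaws open and shut, and the axes are right-handed (so a half turn about y gives the same grasp; the last joint's range is limited). The gripper opens to 93 mm and grips with 3 to 60 N. Pads are 15 mm wide; open, the fingers measure 128 mm over their backs; the gripper's body (75 mm by 188 mm) begins 65 mm behind the grasp point.
Start: joints at [-69.884, 34.337, -0.143, 91.639, 0.103, 54.024, -4.572], TCP at [0.301, 0.66, 0.236] pointing down, gripper open.
Joint ranges: [-147.43, 147.43], [-19.82, 112.94], [-74.19, 73.91], [6.32, 146.72], [-59.91, 239.91], [6.04, 106.73], [-150.56, 150.56]. Speed limits (degrees/s): [127.2, 127.2, 172.46, 172.46, 180, 180, 180].

## Interface

Orientations are given as [roll, pitch, yaw] about the fixed x, y, z axes, in that order (R = Rz(yaw) Ry(pitch) Rx(roll)).
In Python, from bench import bot gives the robot as it stands. Calls block until the motion is done:
- bot.movep(position, orientation): joint-space move of the TCP to a pose.
- bot.move_straight(position, vel=0.15, rotation=None, f_stop=None): straight line of the TCP; rotation=None keeps the orientation; vel is the mean speed in m/s. With f_stop (N) it stops when the force on the tool has changed by that much, and returns True; else False.
- bot.move_joints(angles): joint-space move.
- bot.grip(opening): finger opening in m; the grip force is fixed at half the most; returns when the fingers have stopped.
- bot.hold(seconds).
- bot.solve_ik(position, orientation): joint angles nearest the present ones, or None.
- bot.sense(): the state.
- bot.get_image(name): name is "scene" or "top" or "wrist"; returns (picture, depth): 384x512x3 uint8, blue, green, red; 384x512 float32, m along the optical axis (not along the pixel's ray), 0 where there is no reading.
- bot.camera_info(name): a dict with "fx", "fy", "cx", "cy" (pixels), "extrinsics" (4x4, takes a point from camera to world coordinates). Camera axes: x right, y down, z forward; pixel columns grow to the right and rows downward; lengths in m; the calibration is good to about 2 mm. A picture is of the moment at which its call begins: read the wrist's pose just before it. camera_info takes no time and is no camera call; for the wrist camera it gives the pose at the moment of the call.
A pose or a line that the arm cannot do raises bot.PlanningError and nothing moves.
- bot.sign_off(): hands the job in, once; it reports no verdict.
The state is a dict: "clock": time; "q": joint angles; "joint_velocities": joint speeds; "joint_torque": joint torques, N m; "position": TCP position; "eef_rot": TCP orientation; "ft_force": force on the tool from outside, world axes, zero at the start; "ft_torque": the same for the moment, N m; "width": finger opening in m.
Only numpy, scipy, OpenCV 4.12 (cv2) and the standard library are available. Lean on these libraries where they do the work, as an engineer would, in place of code of your own. Each camera call takes 0.05 s, during which the arm holds its last target.

## Working session

There is one attempt and no reset: what is moved stays moved. The work goes in short steps, each a Python script; the robot and the scene stay as the last script left them, time stands still between calls to the robot, and variables do not carry over. Pictures are saved under pics/ and viewed, and the job is handed in when it is done.

```bash
ls; mkdir -p pics
python3 - <<'E'
from bench import bot
import cv2,json
for n in("scene","top","wrist"):
    im,d=bot.get_image(n); cv2.imwrite(f"pics/{n}0.png",im)
    c=bot.camera_info(n); print(n,c["fx"],c["cx"],c["cy"]);print(c["extrinsics"])
s=bot.sense();print(s,bot.nose_length)
E
```

```text
pics
scene 386.47567466432486 258.79622825732315 190.30704060796546
[[ 0.78737309 -0.44803971  0.42344307  0.10820044]
 [-0.61628812 -0.55507585  0.55864099 -0.56643882]
 [-0.01525033 -0.70082182 -0.71317334  0.77676304]
 [ 0.          0.          0.          1.        ]]
top 372.5894496264885 253.07026535200495 196.5762749846061
[[ 0.02965943 -0.98336681  0.17919271  0.34371026]
 [-0.99890118 -0.03566782 -0.03040142 -0.01577372]
 [ 0.03628716 -0.17809412 -0.98334415  0.99599839]
 [ 0.          0.          0.          1.        ]]
wrist 327.4250793988904 255.59996576724328 194.1684589517584
[[ 0.41408652  0.87555298  0.24887613  0.23139409]
 [ 0.91023618 -0.39783696 -0.11487318  0.69075387]
 [-0.00156543  0.27410349 -0.96169893  0.38350912]
 [ 0.          0.          0.          1.        ]]
{'clock': 0.15, 'q': array([-69.88337816,  34.37389678,  -0.144646  ,  91.66914892,
         0.10259803,  54.02293134,  -4.5731421 ]), 'joint_velocities': array([-0.08818523, -0.20396896,  0.01628894, -0.11517452, -0.11178076,
       -0.05678418,  0.05262913]), 'joint_torque': array([ 1.49060241e-03, -7.65586424e+01,  1.49864160e+00, -2.52565295e+01,
       -5.23188652e-02,  1.48371630e-02,  1.04609514e-04]), 'position': array([0.30065753, 0.65935491, 0.23496756]), 'eef_rot': array([-9.00655369e+01, -6.53874367e-03, -2.45100065e+01]), 'ft_force': array([-0.21551511,  0.81812956, -0.18964512]), 'ft_torque': array([-0.01637751,  0.05492879,  0.05844371]), 'width': 0.0930438421095236} 0.017
```

View pics/scene0.png

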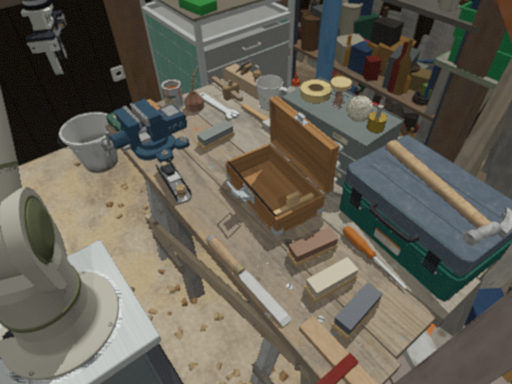

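View pics/top0.png

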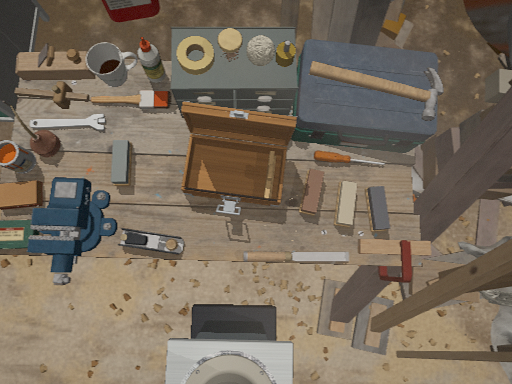

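View pics/wrist0.png

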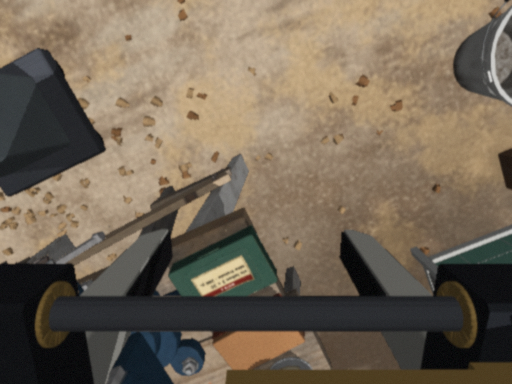

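```bash
cat > h.py <<'E'
import numpy as np, cv2
from bench import bot
def cam(n):
    c=bot.camera_info(n);return c
def ray(c,u,v,z):
    E=np.array(c["extrinsics"]);d=E[:3,:3]@np.array([(u-c["cx"])/c["fx"],(v-c["cy"])/c["fy"],1]);o=E[:3,3]
    return o+d*(z-o[2])/d[2]
def cloud(c,d):
    v,u=np.indices(d.shape);P=np.stack([(u-c["cx"])/c["fx"]*d,(v-c["cy"])/c["fy"]*d,d],-1)
    E=np.array(c["extrinsics"]);W=P@E[:3,:3].T+E[:3,3];W[d<=0]=np.nan;return W
def proj(c,p):
    E=np.array(c["extrinsics"]);q=E[:3,:3].T@(np.array(p)-E[:3,3]);return np.array([c["fx"]*q[0]/q[2]+c["cx"],c["fy"]*q[1]/q[2]+c["cy"]])
def look(name,fn,crop=None,s=1):
    c=cam(name);im,d=bot.get_image(name)
    o=im
    if crop: o=im[crop[1]:crop[3],crop[0]:crop[2]]
    cv2.imwrite(fn,cv2.resize(o,None,fx=s,fy=s,interpolation=cv2.INTER_CUBIC))
    return c,im,d
def P(*a): print(*[np.round(x,4) if isinstance(x,(np.ndarray,float,list,tuple)) else x for x in a])
E
python3 - <<'E'
from h import *
c,im,d=look("top","pics/t1.png",(100,90,400,270),2.6)
W=cloud(c,d)
h=W[...,2]
reg=np.zeros(d.shape,bool);reg[120:250,90:400]=1
# stones: top surface z 0.035..0.045
m=(np.abs(h-0.04)<0.006)&reg
m=m.astype(np.uint8)*255
n,l,st,ce=cv2.connectedComponentsWithStats(m)
for i in range(1,n):
    if st[i,4]>80:
        pts=W[l==i][:,:2].astype(np.float32)*1000
        r=cv2.minAreaRect(pts);P(i,st[i],[*ce[i]],np.median(W[l==i],0),np.array(r[0]),np.array(r[1]),r[2], np.median(im[l==i],0))
E
```

```text
6 [111 140  18  42 647] [119.5116 160.4822] [0.602  0.3078 0.0389] [602.4134 308.6452] [113.3058  40.5182] 2.395 [132. 137. 133.]
18 [254 148  30  17  82] [270.0854 153.4024] [ 0.6408 -0.0895  0.0436] [645.5911 -83.2799] [66.079  45.9058] 48.852 [ 59.   85.5 106. ]
26 [302 169  23  44 629] [313.0016 190.3975] [ 0.5408 -0.2029  0.0388] [ 541.7086 -203.2506] [ 39.1397 114.2086] 78.7447 [ 89. 107. 137.]
31 [338 181  20  44 635] [347.2819 202.4709] [ 0.5118 -0.2932  0.0387] [ 512.3005 -294.0938] [ 39.6272 113.9378] 83.0513 [147. 169. 181.]
35 [370 186  21  44 650] [379.6092 207.3108] [ 0.5018 -0.379   0.0388] [ 502.5336 -380.3744] [114.0168  40.8307] 6.5921 [102. 101. 102.]
57 [135 234  13  11  84] [141.7619 239.3095] [0.3987 0.2329 0.0365] [398.4364 235.0849] [27.81   24.8711] 78.1115 [60.  58.5 58. ]
```

View pics/t1.png

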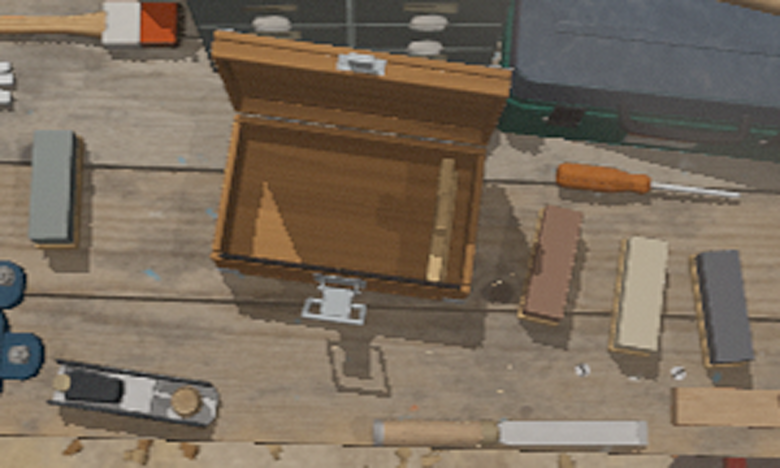

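Run:
```python
from h import *
c,im,d=look("top","pics/t2.png",(170,90,310,270),4)
W=cloud(c,d);h=W[...,2]
reg=np.zeros(d.shape,bool);reg[125:205,175:295]=1
m=(np.abs(h-0.0665)<0.006)&reg
pts=W[m][:,:2].astype(np.float32)*1000
r=cv2.minAreaRect(pts);P(len(pts),np.array(r[0]),np.array(r[1]),r[2])
c2,im2,d2=look("scene","pics/s2.png",(210,90,350,240),5)
W2=cloud(c2,d2)
m2=(np.abs(W2[...,2]-0.0665)<0.005)&(np.abs(W2[...,0]-.6)<.15)&(np.abs(W2[...,1]-.05)<.2)
pts=W2[m2][:,:2].astype(np.float32)*1000
r=cv2.minAreaRect(pts);P(len(pts),np.array(r[0]),np.array(r[1]),r[2])
# lid top edge
for WW in(W,W2):
    m=(WW[...,2]>0.1)&(abs(WW[...,0]-.68)<.12)&(abs(WW[...,1]-.05)<.2)
    q=WW[m]; P("lid",len(q),q.min(0),q.max(0)); t=q[q[:,2]>q[:,2].max()-.012];P(t.mean(0),t.min(0),t.max(0))
for u,v in((228,205),(170+30,96),):P(W[v,u])
```

```text
1090 [608.0922  -3.684 ] [269.5932 195.7153] 84.548
858 [575.0197  -6.03  ] [212.9506 301.5687] 4.0662
lid 6710 [ 0.6465 -0.1499  0.1   ] [0.8    0.1618 0.2331]
[ 0.6678 -0.0027  0.2293] [ 0.6639 -0.0209  0.2214] [0.6733 0.0142 0.2331]
lid 5241 [ 0.6445 -0.1499  0.1   ] [0.8    0.1644 0.2343]
[ 0.6661 -0.0035  0.23  ] [ 0.6625 -0.0227  0.2224] [0.6715 0.009  0.2343]
[0.4908 0.0184 0.0567]
[0.7464 0.0953 0.1362]
```

View pics/t2.png

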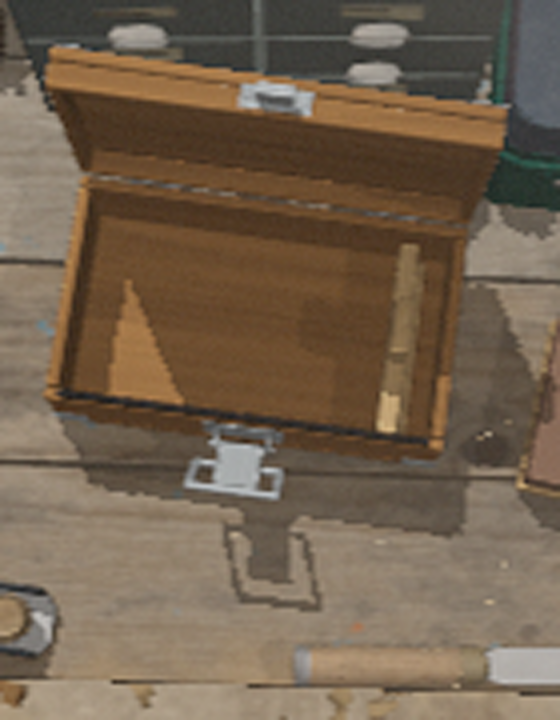

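View pics/s2.png

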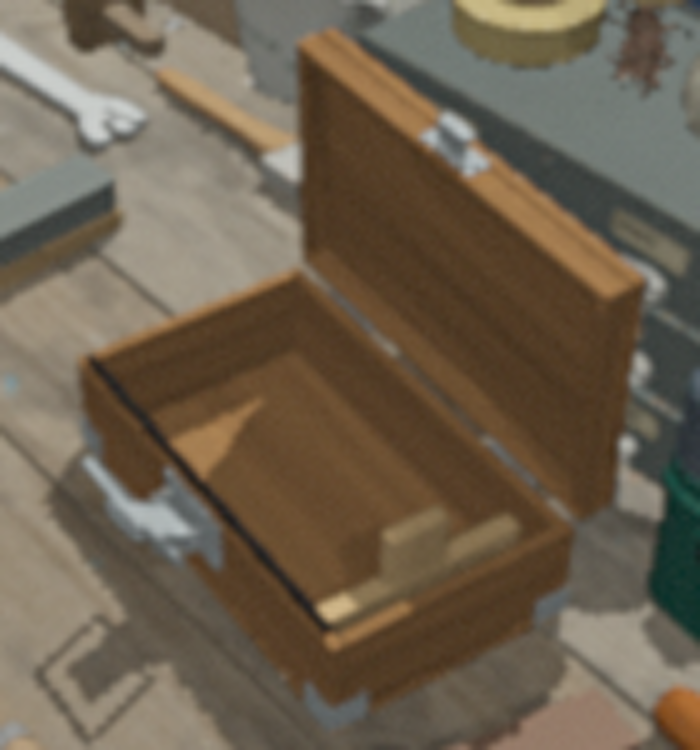

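Run:
```python
from h import *
P(bot.solve_ik([0.60,0.0,0.36],[-90,0,-5]))
bot.movep([0.5,0.0,0.42],[-90,0,-5])
P(bot.sense()["q"],bot.sense()["clock"])
bot.movep([0.60,0.0,0.36],[-90,0,-5])
s=bot.sense();P(s["position"],s["eef_rot"],s["clock"])
c,im,d=look("wrist","pics/w1.png",None,1.5)
np.savez("w1.npz",im=im,d=d,E=c["extrinsics"],c=[c["fx"],c["fy"],c["cx"],c["cy"]])
```

```text
[-12.9719  18.9948  10.3924 100.3666  -3.8498  60.9834  83.7354]
[-21.6089   8.1549  17.6014 106.6933  -2.7015  65.5739  82.0121] 2.825
[6.001e-01 4.000e-04 3.588e-01] [-90.053    0.1277  -4.98  ] 3.3667
```

View pics/w1.png

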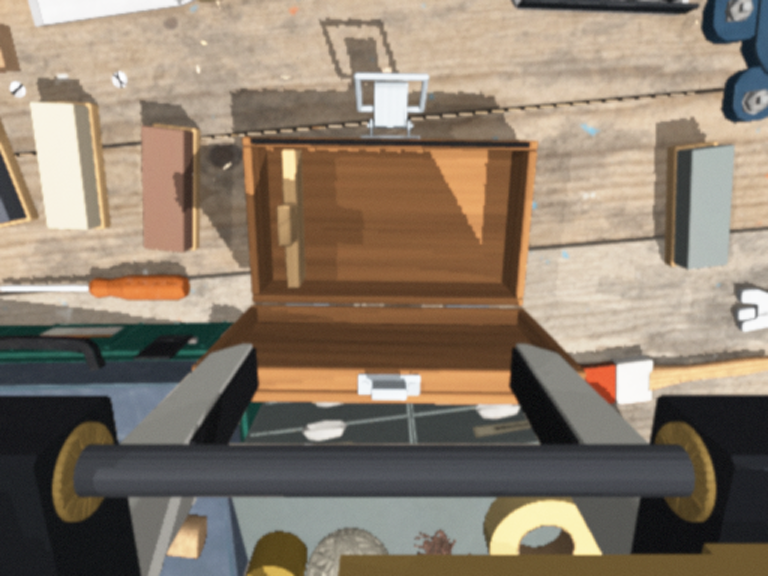

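Run:
```python
from h import *
z=np.load("w1.npz");fx,fy,cx,cy=z["c"];c=dict(fx=fx,fy=fy,cx=cx,cy=cy,extrinsics=z["E"])
im=z["im"];cv2.imwrite("pics/w1a.png",cv2.resize(im[80:210,155:365],None,fx=3.8,fy=3.8,interpolation=cv2.INTER_CUBIC))
for u,v in((246,140),(536,141),(255,302),(523,303)):P(ray(c,u/1.5,v/1.5,0.066))
W=cloud(c,z["d"]);h=W[...,2]
reg=np.zeros(h.shape,bool);reg[85:205,155:365]=1
m=(abs(h-.066)<.004)&reg
print(m.sum());cv2.imwrite("pics/w1m.png",cv2.resize((m[80:210,155:365]*255).astype(np.uint8),None,fx=3.8,fy=3.8))
# stones
for nm,(u0,v0,u1,v1) in dict(s1=(440,90,495,185),s3=(90,80,135,170),s2=(15,60,72,156)).items():
    r=np.zeros(h.shape,bool);r[v0:v1,u0:u1]=1
    q=W[(abs(h-.04)<.004)&r][:,:2].astype(np.float32)*1000;R=cv2.minAreaRect(q);P(nm,len(q),np.array(R[0]),np.array(R[1]),R[2])
```

```text
[ 0.504  -0.1107  0.066 ]
[0.5262 0.1377 0.066 ]
[ 0.6488 -0.1258  0.066 ]
[0.6714 0.1252 0.066 ]
2901
s1 2310 [601.9973 308.5259] [113.8112  40.5623] 2.5772
s3 2339 [ 541.3983 -203.0884] [ 39.5955 114.0029] 78.6581
s2 2460 [ 512.2307 -293.9553] [ 40.5938 113.8403] 82.4416
```

View pics/w1a.png

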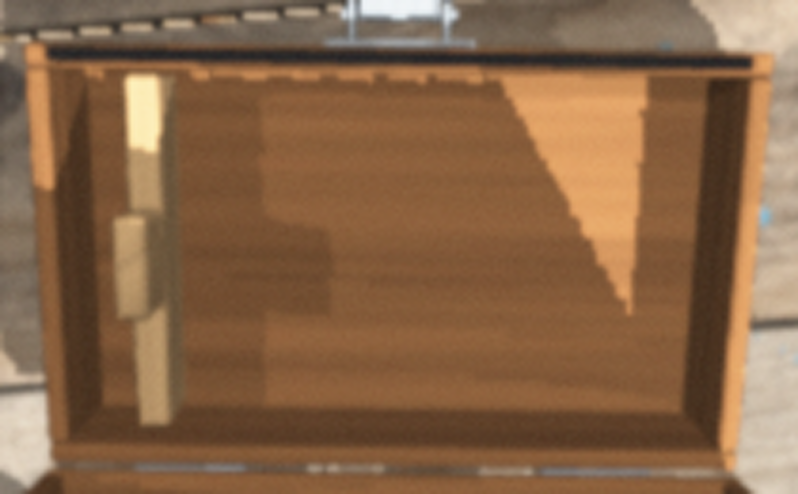

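View pics/w1m.png

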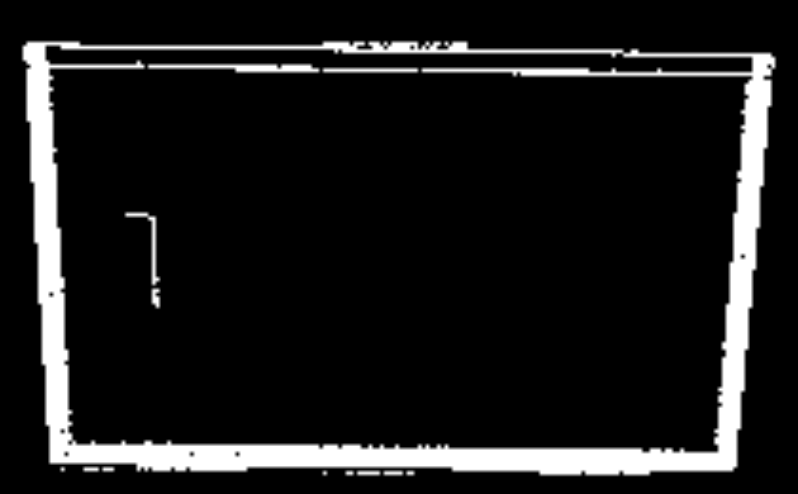

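```bash
cat >> h.py <<'E'
def casefit(c,d,x0=np.array([0.59,0.006]),yaw0=-5.0):
    W=cloud(c,d);q=W[(abs(W[...,2]-.066)<.004)][:,:2]
    C=x0.copy();a=np.radians(yaw0)
    from scipy.optimize import least_squares
    for it in range(8):
        R=np.array([[np.cos(a),-np.sin(a)],[np.sin(a),np.cos(a)]])
        L=(q-C)@R
        t=0.012 if it<3 else 0.0055
        l=L[(abs(L[:,1]+.124)<t)&(abs(L[:,0])<.06)];r=L[(abs(L[:,1]-.124)<t)&(abs(L[:,0])<.06)];b=L[(abs(L[:,0]-.071)<t)&(abs(L[:,1])<.11)]
        # residual linear solve: unknown dx,dy,da
        A=[];y=[]
        for S,ax,n0 in((l,1,-.124),(r,1,.124),(b,0,.071)):
            w=1/np.sqrt(len(S))
            for p in S:
                # motion of frame: p' = p - d - da x p
                A.append(w*np.array([0,1,p[0]] if ax==1 else [1,0,-p[1]]));y.append(w*(p[ax]-n0))
        s,*_=np.linalg.lstsq(np.array(A),np.array(y),rcond=None)
        C=C+R@s[:2];a+=s[2]
    return C,np.degrees(a),(len(l),len(r),len(b))
E
python3 - <<'E'
from h import *
z=np.load("w1.npz");fx,fy,cx,cy=z["c"];c=dict(fx=fx,fy=fy,cx=cx,cy=cy,extrinsics=z["E"])
C,a,n=casefit(c,z["d"]);P(C,a,n)
a_=np.radians(a);R=np.array([[np.cos(a_),-np.sin(a_)],[np.sin(a_),np.cos(a_)]])
for u,v in((246,140),(536,141),(255,302),(523,303)):P((ray(c,u/1.5,v/1.5,0.066)[:2]-C)@R)
W=cloud(c,z["d"]);L=(W[...,:2]-C)@R
m=(W[...,2]>.07)&(abs(L[...,0])<.03)&(abs(L[...,1])<.115);q=L[m];print(m.sum());P("tab",np.percentile(q,[2,50,98],axis=0),np.nanmax(W[...,2][m]))
m=(abs(W[...,2]-.047)<.012)&(abs(L[...,0])<.06)&(abs(L[...,1])<.115);q=L[m];P("board",m.sum(),np.percentile(q,[2,50,98],axis=0))
m=(W[...,2]>.06)&(abs(L[...,1])<.03)&(L[...,0]<-.085);q=L[m];P("lever",m.sum(),np.percentile(q,[2,50,98],axis=0),np.percentile(W[...,2][m],[2,50,98]))
m=(W[...,2]>.02)&(abs(L[...,1])<.05)&(L[...,0]<-.077);
print(np.c_[np.round(np.c_[L[m],W[...,2][m]][::25],3)])
# lid
m=(W[...,2]>.1)&(abs(L[...,1])<.1)&(L[...,0]<.13);q=np.c_[L[...,0][m],W[...,2][m]];P("lid",np.percentile(q,[2,50,98],axis=0))
for zz in(.12,.15,.18,.2,.21,.22,.23):
    s=q[abs(q[:,1]-zz)<.004];
    if len(s): P(zz,np.percentile(s[:,0],[1,10,50,90,99]))
E
```

```text
[0.5873 0.0049] -5.6503 [559 544 985]
[-0.0716 -0.1232]
[-0.0739  0.1261]
[ 0.0741 -0.124 ]
[0.0718 0.128 ]
45121
tab [[-0.0231 -0.0631]
 [-0.0127 -0.0008]
 [ 0.0184  0.0542]] 0.4561
board 643 [[-0.0586 -0.0971]
 [-0.0171 -0.0895]
 [ 0.0578 -0.0855]]
lever 771 [[-1.225e-01 -2.820e-02]
 [-1.149e-01 -1.000e-04]
 [-1.008e-01  2.830e-02]] [0.0604 0.0722 0.0927]
[[-0.122 -0.028  0.091]
 [-0.122  0.002  0.09 ]
 [-0.121 -0.025  0.093]
 [-0.121  0.004  0.093]
 [-0.12  -0.025  0.092]
 [-0.12   0.004  0.092]
 [-0.119 -0.025  0.092]
 [-0.119  0.004  0.092]
 [-0.118 -0.025  0.088]
 [-0.118  0.007  0.09 ]
 [-0.119 -0.011  0.07 ]
 [-0.116 -0.029  0.084]
 [-0.118  0.012  0.073]
 [-0.117  0.005  0.074]
 [-0.115 -0.003  0.075]
 [-0.115 -0.01   0.068]
 [-0.113 -0.027  0.079]
 [-0.114  0.014  0.066]
 [-0.113  0.006  0.066]
 [-0.112 -0.001  0.067]
 [-0.111 -0.01   0.065]
 [-0.108 -0.026  0.074]
 [-0.109  0.025  0.071]
 [-0.109  0.008  0.066]
 [-0.108  0.     0.062]
 [-0.106 -0.008  0.063]
 [-0.105 -0.014  0.064]
 [-0.105  0.029  0.065]
 [-0.104  0.012  0.062]
 [-0.103  0.008  0.062]
 [-0.102  0.003  0.062]
 [-0.1   -0.013  0.062]
 [-0.102  0.02   0.053]
 [-0.1   -0.006  0.059]
 [-0.1    0.026  0.057]
 [-0.098  0.     0.058]
 [-0.097 -0.025  0.051]
 [-0.097  0.008  0.057]
 [-0.096 -0.001  0.059]
 [-0.095  0.004  0.059]
 [-0.094  0.009  0.056]
 [-0.091 -0.013  0.056]
 [-0.09  -0.009  0.056]
 [-0.089 -0.007  0.055]
 [-0.088 -0.011  0.054]
 [-0.086 -0.015  0.052]
 [-0.087  0.018  0.055]
 [-0.085  0.011  0.051]
 [-0.084  0.005  0.051]
 [-0.078  0.016  0.045]]
lid [[-0.0231  0.1259]
 [-0.0095  0.4406]
 [ 0.0903  0.4541]]
0.12 [0.0893 0.0896 0.0899 0.0902 0.0906]
0.15 [0.0885 0.0887 0.0891 0.0895 0.0898]
0.21 [0.0709 0.0711 0.0715 0.0719 0.0721]
0.22 [0.0715 0.0736 0.0824 0.0931 0.0952]
0.23 [0.0774 0.0778 0.08   0.0841 0.0849]
```

```bash
cat >> h.py <<'E'
CC=np.array([0.5873,0.0049]);YAW=-5.65
_a=np.radians(YAW);RC=np.array([[np.cos(_a),-np.sin(_a)],[np.sin(_a),np.cos(_a)]])
def cw(x,y,z): return np.r_[CC+RC@np.array([x,y]),z]
def wc(p): return np.r_[(np.array(p[:2])-CC)@RC,p[2]]
DOWN=[-90,0,YAW]
def st(): 
    s=bot.sense();return wc(s["position"]),s["ft_force"],s["width"],s["clock"]
def stones(name="top"):
    c=cam(name);im,d=bot.get_image(name);W=cloud(c,d);L=(W[...,:2]-CC)@RC
    m=(abs(W[...,2]-.039)<.005)&(W[...,0]>.4)&(W[...,0]<.72)&(abs(W[...,1])<.5)&~((abs(L[...,0])<.09)&(abs(L[...,1])<.14))
    n,l,s,_=cv2.connectedComponentsWithStats(m.astype(np.uint8));out=[]
    for i in range(1,n):
        if s[i,4]<200: continue
        q=W[l==i][:,:2].astype(np.float32)*1000;(cx,cy),(w,h),a=cv2.minAreaRect(q)
        if max(w,h)<100 or max(w,h)>130 or min(w,h)<34 or min(w,h)>48: continue
        yaw=a if w>h else a-90   # long axis = x
        yaw=(yaw+90)%180-90
        out.append((cx/1000,cy/1000,yaw,np.median(im[l==i],0).astype(int).tolist()))
    return sorted(out,key=lambda o:-o[1])
E
python3 - <<'E'
from h import *
bot.grip(0.0)
for o in stones("top"):print(o)
p=cw(0,-0.05,.2);bot.movep(p,DOWN)
bot.move_straight(cw(0,-0.05,.052),vel=.15,f_stop=15)
print(bot.move_straight(cw(0,-0.095,.052),vel=.04,f_stop=12),st())
bot.move_straight(cw(0,-0.06,.052),vel=.1)
bot.move_straight(cw(0,-0.05,.25),vel=.25)
for o in stones("top"):print(o)
look("top","pics/t3.png",(170,90,400,270),3.4)
E
```

```text
(0.54153173828125, -0.20322251892089843, -11.299034118652344, [77, 93, 120])
(0.5126470336914063, -0.29453439331054687, -7.646888732910156, [131, 152, 163])
(0.5024205322265625, -0.37975225830078124, 6.454370975494385, [89, 88, 89])
True (array([-7.14458122e-05, -9.05532931e-02,  5.18904683e-02]), array([0.882445  , 2.39914473, 2.36850829]), 0.0008669098576821191, 7.725)
(0.6022848510742187, 0.3083514709472656, 2.665271759033203, [120, 124, 121])
(0.5418346557617187, -0.2036422119140625, -10.64569091796875, [81, 97, 125])
(0.51249853515625, -0.2943395080566406, -7.448234558105469, [135, 156, 168])
(0.5024016418457031, -0.3798523864746094, 6.567336082458496, [92, 91, 92])
```

View pics/t3.png

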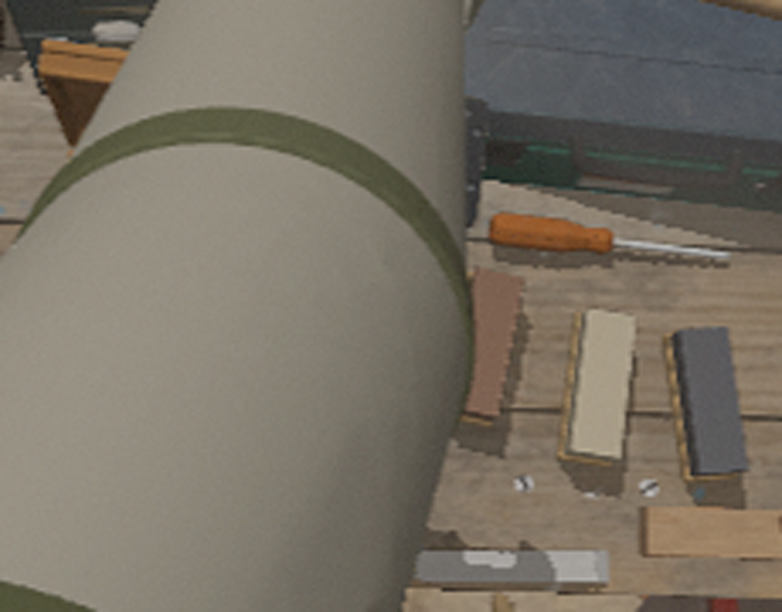

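```bash
cat >> h.py <<'E'
def pick(o):
    x,y,yaw,_=o
    bot.grip(.066)
    bot.movep([x,y,.2],[-90,0,yaw]);
    b=[s for s in stones("wrist") if np.hypot(s[0]-x,s[1]-y)<.06]
    t=[s for s in stones("top") if np.hypot(s[0]-x,s[1]-y)<.06]
    print("recheck",b[:1],t[:1])
    b=b or t
    if b: x,y,yaw,_=b[0]; bot.move_straight([x,y,.16],vel=.2,rotation=[-90,0,yaw])
    else: print("no recheck")
    print("stop",bot.move_straight([x,y,.030],vel=.15,f_stop=15))
    bot.grip(.03);w=bot.sense()["width"]
    bot.move_straight([x,y,.2],vel=.2)
    print("w",w,bot.sense()["width"],bot.sense()["clock"])
def place(yc):
    s=bot.sense()["position"];
    bot.move_straight(cw(0,yc,.2),vel=.3,rotation=DOWN)
    print("w over",bot.sense()["width"])
    bot.move_straight(cw(0,yc,.055),vel=.15,f_stop=20)
    print(bot.move_straight(cw(0,yc,.032),vel=.03,f_stop=8),st())
    bot.grip(.048); 
    bot.move_straight(cw(0,yc,.15),vel=.2);print(st())
def push(y0,y1,f=10):
    bot.grip(0)
    bot.move_straight(cw(0,y0,.15),vel=.2,rotation=DOWN)
    bot.move_straight(cw(0,y0,.040),vel=.15,f_stop=15)
    print("push",bot.move_straight(cw(0,y1,.040),vel=.05,f_stop=f),st())
    p=st()[0]
    bot.move_straight(cw(0,p[1]-.006,.040),vel=.1)
    bot.move_straight(cw(0,p[1]-.006,.2),vel=.25)
E
python3 - <<'E'
from h import *
o=[s for s in stones() if s[1]>.2][0]
pick(o)
look("wrist","pics/w2.png")
E
```

```text
recheck [(0.6022340698242188, 0.30913467407226564, 2.4942259788513184, [144, 148, 141])] [(0.5972821044921875, 0.30783499145507814, 2.557433605194092, [134, 140, 136])]
stop False
w 0.04168342880275262 0.04164848570905861 14.7333
```

View pics/w2.png

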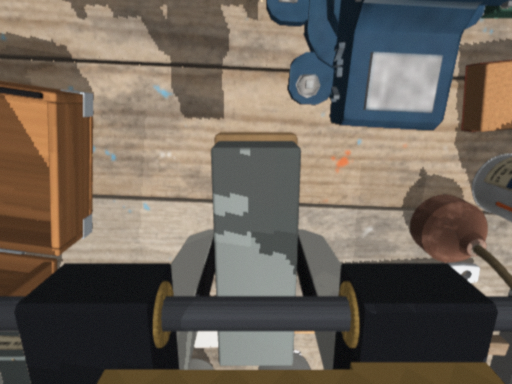

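Run:
```python
from h import *
place(.073)
push(.073-.021-.0175-.008,.085,10)
for o in stones("top"):print(o)
c,im,d=look("wrist","pics/w3.png")
```

```text
w over 0.04141838809171594
True (array([-2.81847470e-05,  7.29984858e-02,  3.59828862e-02]), array([ 1.05825032, -0.59411069,  3.95826717]), 0.041936496978807705, 17.4417)
(array([-0.00050997,  0.07310822,  0.1494135 ]), array([ 0.01380068,  0.70469625, -0.32158541]), 0.048272745211729494, 18.5333)
push True (array([0.00021646, 0.0631953 , 0.04024596]), array([ 0.0348587 , -2.92452077,  2.13664452]), 5.234730200103237e-05, 21.4667)
(0.5415721435546875, -0.20343263244628906, -10.971885681152344, [95, 114, 145])
(0.51258154296875, -0.29415283203125, -8.099411010742188, [157, 179, 191])
(0.5025894470214843, -0.37980987548828127, 6.6985087394714355, [109, 108, 109])
```

View pics/w3.png

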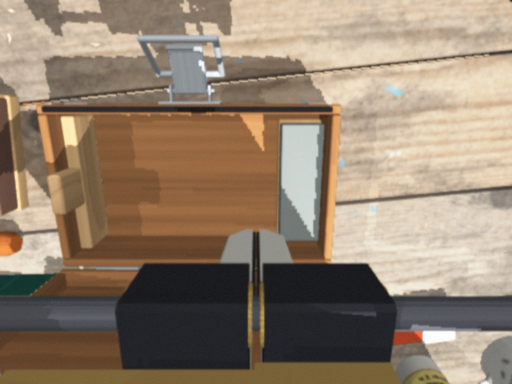

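Run:
```python
from h import *
L=stones("top");print(L)
o=L[0]
pick(o)
place(.034)
push(.034-.021-.0175-.008,.045,10)
for o in stones("top"):print(o)
c,im,d=look("wrist","pics/w4.png")
```

```text
[(0.5414724731445313, -0.20323275756835937, -10.833702087402344, [96, 115, 145]), (0.5128746337890625, -0.2942476196289063, -7.616111755371094, [157, 179, 191]), (0.502681396484375, -0.3802009582519531, 7.109359264373779, [110, 108, 110])]
recheck [(0.5407991333007812, -0.20323655700683593, -11.158607482910156, [111, 133, 175])] []
stop False
w 0.04164768703909574 0.041915214082454154 27.8333
w over 0.041632008849597654
True (array([-4.63014951e-05,  3.40817497e-02,  3.59932659e-02]), array([0.81541651, 0.31764074, 3.77109224]), 0.041849662020639784, 30.5417)
(array([-0.00047824,  0.03415488,  0.14940936]), array([ 0.63194661, -0.13885235,  0.07065655]), 0.04822897946536493, 31.6333)
push True (array([0.0001634 , 0.02118612, 0.04013   ]), array([ 1.22338684, -2.60244773,  2.51434437]), 0.0005095384168215116, 34.525)
(0.5123509521484375, -0.2939636840820313, -7.720375061035156, [155, 177, 189])
(0.5027432861328125, -0.3798096313476563, 7.259747505187988, [108, 107, 108])
```

View pics/w4.png

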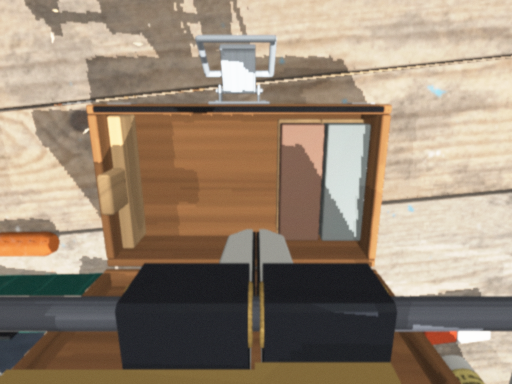

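Run:
```python
from h import *
L=stones("top");print(L)
o=L[0]
pick(o)
place(-.008)
push(-.008-.021-.0175-.008,.005,10)
for o in stones("top"):print(o)
c,im,d=look("wrist","pics/w5.png")
```

```text
[(0.5125861206054687, -0.2944049377441406, -7.016845703125, [155, 177, 189]), (0.5025150146484375, -0.3797185974121094, 6.565610885620117, [108, 107, 108])]
recheck [(0.5118703002929688, -0.2941444091796875, -7.234962463378906, [190, 216, 228])] []
stop False
w 0.04187780938749251 0.04201911481952385 41.0667
w over 0.04175817737873546
True (array([-2.32329572e-05, -7.95003972e-03,  3.59708098e-02]), array([0.06605181, 0.26518062, 4.06606129]), 0.04169258412988514, 43.95)
(array([-0.00046644, -0.00782047,  0.14944972]), array([-0.19719332,  0.54903912, -0.50611501]), 0.048075464412767846, 45.0417)
push True (array([ 0.00015491, -0.02078765,  0.04019027]), array([ 0.82161918, -2.90264885,  2.53998113]), 0.00033485714642460837, 47.95)
(0.5024914245605469, -0.3800826110839844, 6.880130767822266, [100, 98, 100])
```

View pics/w5.png

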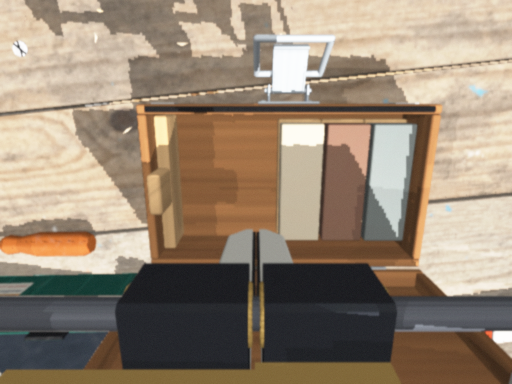

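Run:
```python
from h import *
L=stones("top");print(L)
o=L[0]
pick(o)
place(-.052)
c,im,d=look("wrist","pics/w6.png")
bot.grip(0)
bot.move_straight(cw(0,-.15,.15),vel=.2)
bot.move_straight(cw(0,-.15,.0865),vel=.15,f_stop=10)
print("push",bot.move_straight(cw(0,-.085,.0865),vel=.06,f_stop=25),st())
```

```text
[(0.5028115539550781, -0.3802024841308594, 6.551486968994141, [100, 98, 100])]
recheck [(0.4819613037109375, -0.3771709594726563, 6.38655424118042, [111, 103, 100])] [(0.48291064453125, -0.377331787109375, 6.029891490936279, [103, 101, 102])]
stop False
w 0.041991433767805064 0.04223984893607603 54.6667
w over 0.0421626206608165
True (array([-1.89410855e-05, -5.19604321e-02,  3.59943734e-02]), array([0.28172336, 0.4161293 , 3.96491029]), 0.041932715858010616, 57.7)
(array([-0.0004657 , -0.05173792,  0.14937138]), array([ 0.42726497,  0.69088111, -0.04148721]), 0.04798572260777367, 58.7917)
push False (array([ 0.00032526, -0.08497238,  0.08684831]), array([ 0.28215006, -5.3436781 ,  6.4140483 ]), 0.00043438597808324354, 62.1833)
```

View pics/w6.png

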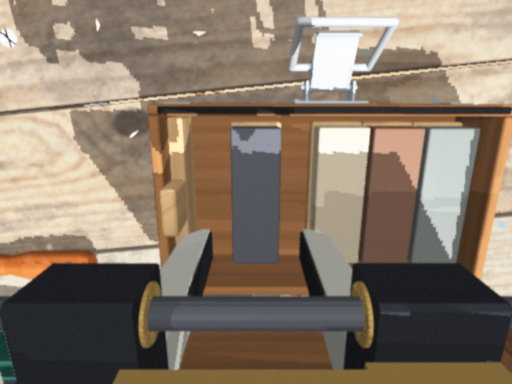

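Run:
```python
from h import *
bot.move_straight(cw(0,-.0905,.0865),vel=.05)
print(bot.move_straight(cw(0,-.0905,.045),vel=.08,f_stop=10))
print("push",bot.move_straight(cw(0,-.06,.045),vel=.03,f_stop=22),st())
p=st()[0]
bot.hold(.2);print(st())
bot.move_straight(cw(0,p[1]-.006,.045),vel=.05)
bot.move_straight(cw(0,p[1]-.006,.2),vel=.2)
c,im,d=look("wrist","pics/w7.png")
```

```text
False
push True (array([ 0.00014667, -0.07676549,  0.04534985]), array([ 0.54892215, -2.51964904,  2.49058978]), 0.00033997955410321553, 63.7583)
(array([ 0.00011346, -0.07676524,  0.04513195]), array([ 0.38530964, -3.45034415,  1.53619824]), 0.00016830510823888692, 63.9583)
```

View pics/w7.png

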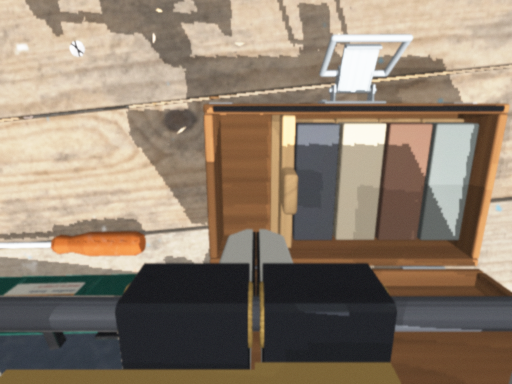

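Run:
```python
from h import *
bot.move_straight(cw(-.02,-.05,.26),vel=.2)
c,im,d=look("wrist","pics/w8.png",(150,60,480,250),2.4)
W=cloud(c,d);L=(W[...,:2]-CC)@RC
for x in(-.045,-.03):
  m=(abs(L[...,0]-x)<.003)&(abs(L[...,1])<.13)&(W[...,2]<.08)
  q=np.c_[L[...,1][m],W[...,2][m]];b=np.round(np.arange(-.066,-.036,.002),3)
  for y in b:
    s=q[abs(q[:,0]-y)<.001]; 
    if len(s):P(y,len(s),s[:,1].min(),s[:,1].max())
C,a,n=casefit(c,d);P(C,a,n)
```

```text
-0.066 9 0.0104 0.0134
-0.064 10 0.0093 0.0121
-0.062 5 0.0103 0.0113
-0.06 6 0.0436 0.0459
-0.058 11 0.0456 0.047
-0.056 12 0.0453 0.0481
-0.054 11 0.0455 0.0473
-0.052 6 0.0457 0.0476
-0.05 12 0.0456 0.0478
-0.048 11 0.0178 0.0469
-0.046 11 0.0418 0.0464
-0.044 11 0.0446 0.0475
-0.042 6 0.0449 0.047
-0.04 12 0.0446 0.0465
-0.038 11 0.045 0.0467
-0.036 11 0.0448 0.047
-0.066 10 0.0096 0.0134
-0.064 10 0.0093 0.0125
-0.062 5 0.0098 0.0119
-0.06 5 0.0436 0.0451
-0.058 10 0.0457 0.0481
-0.056 10 0.0451 0.0471
-0.054 10 0.0458 0.048
-0.052 5 0.0463 0.0472
-0.05 10 0.0453 0.0487
-0.048 10 0.0191 0.047
-0.046 11 0.0437 0.0468
-0.044 9 0.0448 0.0469
-0.042 7 0.0442 0.0468
-0.04 10 0.0439 0.0465
-0.038 10 0.0436 0.0469
-0.036 11 0.0447 0.0466
[0.587  0.0047] -5.8246 [ 804  873 1023]
```

View pics/w8.png

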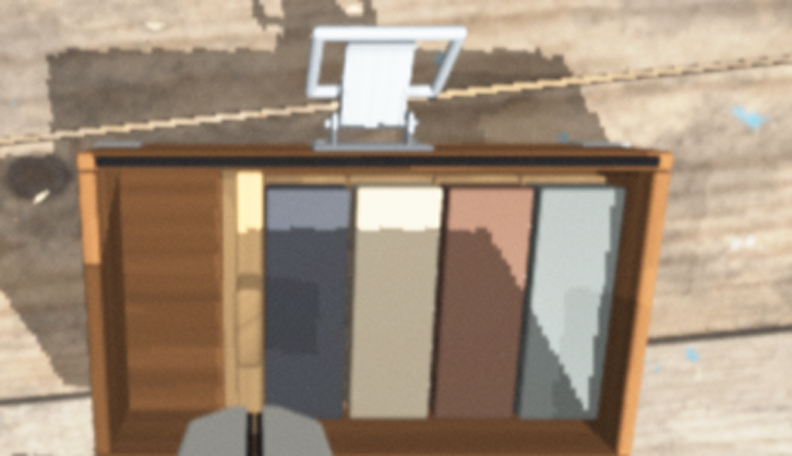

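Run:
```python
from h import *
for n in("top","scene","wrist"):
    c=cam(n);_,d=bot.get_image(n);W=cloud(c,d);L=(W[...,:2]-CC)@RC
    for y0,y1 in((-.14,-.08),(-.08,0),(0,.08),(.08,.14)):
        m=(L[...,1]>y0)&(L[...,1]<y1)&(L[...,0]>.1)&(L[...,0]<.28)&(W[...,2]<.3)
        q=np.c_[L[...,0][m],W[...,2][m]]
        print(n,y0,[(round(x,2),round(float(q[abs(q[:,0]-x)<.01][:,1].max()),3)) for x in np.arange(.11,.28,.02) if (abs(q[:,0]-x)<.01).any()])
for yy in (YAW+90,YAW-90):
    print(yy,[bot.solve_ik(cw(x,y,z),[-90,0,yy]) is not None for x,y,z in((.08,.06,.207),(.08,.06,.3),(-.06,.06,.2),(-.06,-.06,.1))])
```

```text
top -0.14 [(np.float64(0.25), 0.242), (np.float64(0.27), 0.241)]
top -0.08 [(np.float64(0.27), 0.234)]
top 0 [(np.float64(0.15), 0.182), (np.float64(0.17), 0.178), (np.float64(0.19), 0.178), (np.float64(0.21), 0.254), (np.float64(0.23), 0.255), (np.float64(0.25), 0.255), (np.float64(0.27), 0.254)]
top 0.08 [(np.float64(0.13), 0.144), (np.float64(0.15), 0.181), (np.float64(0.17), 0.177), (np.float64(0.19), 0.204), (np.float64(0.21), 0.203), (np.float64(0.23), 0.204), (np.float64(0.25), 0.202), (np.float64(0.27), 0.205)]
scene -0.14 [(np.float64(0.11), 0.095), (np.float64(0.13), 0.156), (np.float64(0.15), 0.158), (np.float64(0.17), 0.182), (np.float64(0.19), 0.182), (np.float64(0.21), 0.178), (np.float64(0.23), 0.214), (np.float64(0.25), 0.244), (np.float64(0.27), 0.242)]
scene -0.08 [(np.float64(0.13), 0.002), (np.float64(0.15), 0.002), (np.float64(0.17), 0.183), (np.float64(0.19), 0.179), (np.float64(0.21), 0.212), (np.float64(0.23), 0.239), (np.float64(0.25), 0.238), (np.float64(0.27), 0.235)]
scene 0 [(np.float64(0.11), 0.004), (np.float64(0.13), 0.004), (np.float64(0.15), 0.165), (np.float64(0.17), 0.183), (np.float64(0.19), 0.178), (np.float64(0.21), 0.256), (np.float64(0.23), 0.256), (np.float64(0.25), 0.257), (np.float64(0.27), 0.256)]
scene 0.08 [(np.float64(0.13), 0.002), (np.float64(0.19), 0.204), (np.float64(0.21), 0.203), (np.float64(0.23), 0.203), (np.float64(0.25), 0.203), (np.float64(0.27), 0.202)]
wrist -0.14 [(np.float64(0.11), 0.001)]
wrist -0.08 [(np.float64(0.11), 0.001)]
wrist 0 [(np.float64(0.11), 0.002)]
wrist 0.08 [(np.float64(0.11), 0.0), (np.float64(0.15), 0.174)]
84.35 [True, True, True, True]
-95.65 [True, True, True, True]
```

Run:
```python
from h import *
for yy in (YAW+90,YAW-90): P(yy,bot.solve_ik(cw(.08,.06,.3),[-90,0,yy]))
P(bot.sense()["q"])
```

```text
84.35 [ 10.5907  30.4312 -31.7082  93.2758  17.6594  61.3494 148.2177]
-95.65 [-36.9242  33.2528  44.8721  96.477  -26.1747  61.2852  10.4911]
[-16.017   22.623   20.175  112.3917 -10.1275  46.891   93.8366]
```

Run:
```python
from h import *
o=[-90,0,YAW-90]
bot.grip(.08)
bot.movep(cw(.02,.06,.33),o)
bot.move_straight(cw(.063,.06,.33),vel=.2)
print(bot.move_straight(cw(.063,.06,.201),vel=.12,f_stop=10),st())
print(bot.move_straight(cw(.02,.06,.195),vel=.08,f_stop=25),st())
print(bot.move_straight(cw(-.03,.06,.18),vel=.08,f_stop=25),st())
look("scene","pics/s9.png",(180,60,380,240),3.5)
```

```text
False (array([0.06345005, 0.05994165, 0.20176362]), array([ 1.01102684,  0.2385405 , -0.22009199]), 0.07991094349687121, 70.1833)
False (array([0.01950145, 0.06021174, 0.19483723]), array([ 0.89707913, -0.04355065,  0.13000103]), 0.07976855311520044, 70.875)
False (array([-0.03005637,  0.06005689,  0.17992165]), array([ 0.44691845, -0.3689331 , -0.6022007 ]), 0.08038675865272478, 71.675)
```

View pics/s9.png

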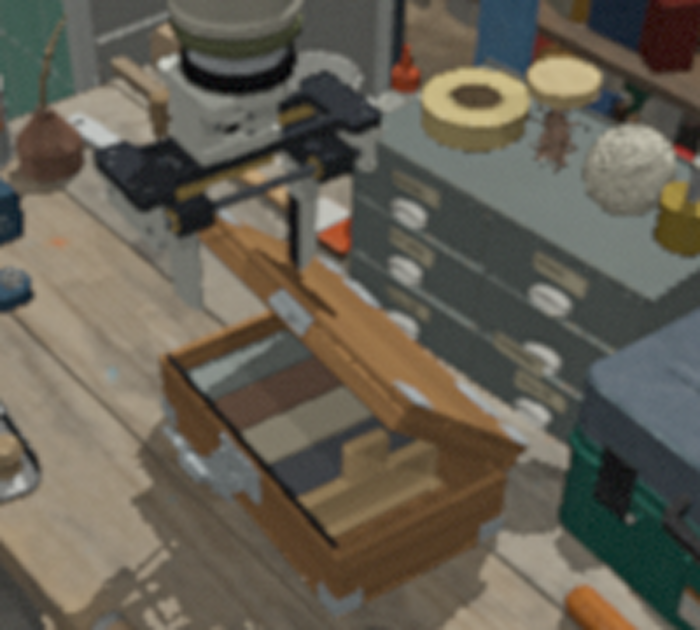

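Run:
```python
from h import *
bot.move_straight(cw(-.03,.06,.25),vel=.2)
bot.grip(0)
bot.move_straight(cw(0,.06,.23),vel=.2)
print(bot.move_straight(cw(-.04,.06,.135),vel=.08,f_stop=25),st())
print(bot.move_straight(cw(-.045,.06,.108),vel=.03,f_stop=12),st())
bot.move_straight(cw(-.045,.06,.2),vel=.2)
look("scene","pics/s10.png",(180,60,380,240),3.5)
bot.movep(cw(-.05,0,.33),DOWN)
c,im,d=look("wrist","pics/w10.png",None,1.5)
```

```text
False (array([-0.03952393,  0.05997983,  0.13532265]), array([-0.05951951,  0.08732808, -0.04337068]), 0.0003553368398536001, 75.2917)
True (array([-0.04472132,  0.06008047,  0.11078215]), array([-1.51291431,  0.67756826, 10.49794774]), 0.0005463338053540456, 76.0667)
```

View pics/s10.png

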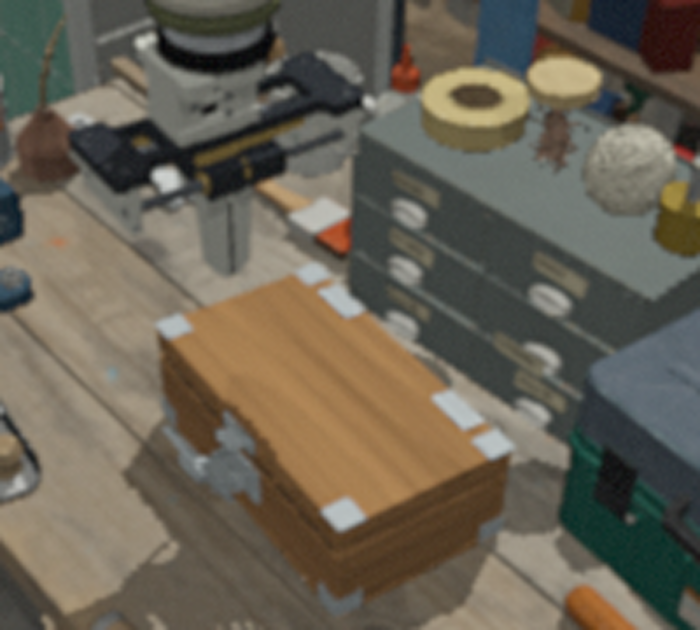

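View pics/w10.png

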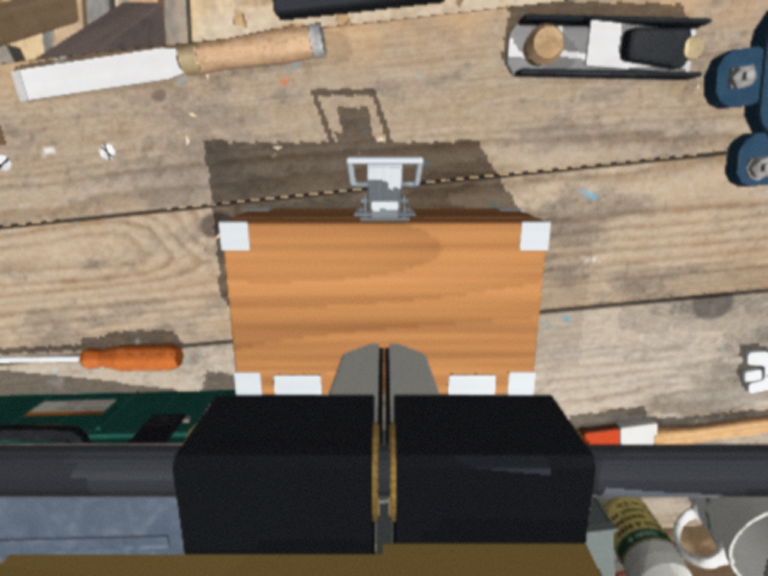

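Run:
```python
from h import *
for x,z in((-.16,.2),(-.16,.105),(-.1,.105),(-.125,.1),(-.125,.07),(-.1,.04)): print(x,z,bot.solve_ik(cw(x,0,z),DOWN) is not None)
bot.movep(cw(-.16,0,.2),DOWN)
print(bot.move_straight(cw(-.16,0,.105),vel=.15,f_stop=8))
print(bot.move_straight(cw(-.115,0,.105),vel=.08,f_stop=15),st())
look("scene","pics/s11.png",(190,120,330,230),5)
```

```text
-0.16 0.2 True
-0.16 0.105 True
-0.1 0.105 True
-0.125 0.1 True
-0.125 0.07 True
-0.1 0.04 True
False
False (array([-1.15474219e-01, -5.89192657e-05,  1.04942188e-01]), array([-0.14779394, -0.61150932,  0.23676513]), 0.0002546518631516475, 80.1333)
```

View pics/s11.png

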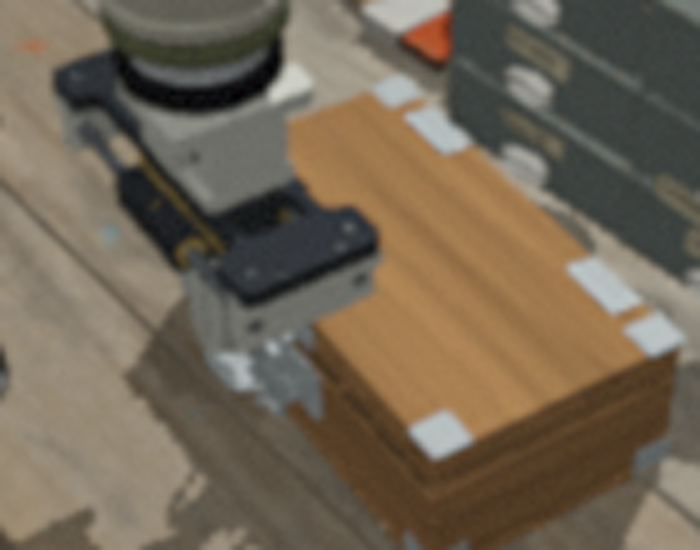

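Now I push past vertical, back off and look.

Run:
```python
from h import *
print(bot.move_straight(cw(-.094,0,.105),vel=.06,f_stop=12),st())
bot.hold(.2)
bot.move_straight(cw(-.16,0,.105),vel=.2)
look("scene","pics/s12.png",(190,120,330,230),5)
c,im,d=look("top","pics/t12.png",(170,150,310,260),5)
```

```text
False (array([-9.38779563e-02, -8.25790550e-05,  1.04873213e-01]), array([ 0.40835539, -0.28540066, -0.06623835]), 0.000698347805834021, 80.6833)
```

View pics/s12.png

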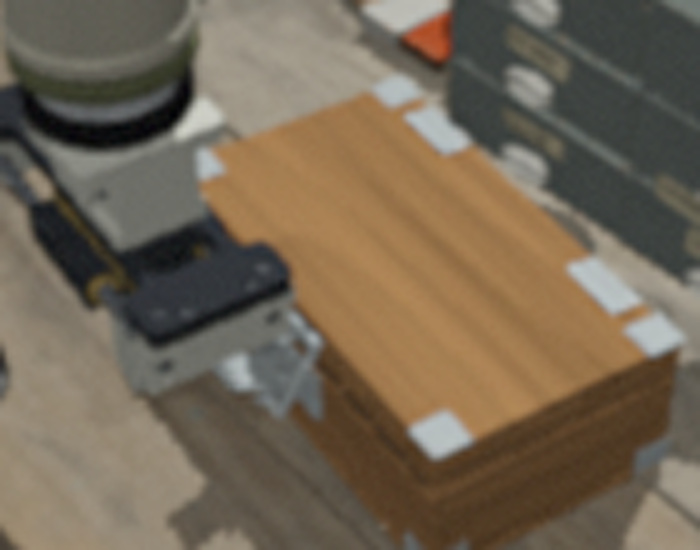

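Run:
```python
from h import *
bot.move_straight(cw(-.16,0,.22),vel=.2)
bot.move_straight(cw(-.05,0,.22),vel=.2)
c,im,d=look("wrist","pics/w13.png",(130,60,390,250),3)
W=cloud(c,d);L=(W[...,:2]-CC)@RC
m=(W[...,2]>.075)&(abs(L[...,1])<.04)&(L[...,0]<-.075)&(L[...,0]>-.14)&(W[...,2]<.13)
print(np.round(np.c_[L[m],W[...,2][m]][::max(1,m.sum()//25)],3))
```

```text
[[-0.117 -0.011  0.075]
 [-0.089  0.002  0.082]
 [-0.089  0.008  0.086]
 [-0.088  0.01   0.086]
 [-0.087  0.008  0.086]
 [-0.087  0.005  0.086]
 [-0.085  0.003  0.083]
 [-0.084  0.001  0.082]
 [-0.083 -0.001  0.081]
 [-0.082 -0.005  0.081]
 [-0.081 -0.008  0.081]
 [-0.081 -0.025  0.085]
 [-0.081 -0.028  0.087]
 [-0.08   0.027  0.086]
 [-0.08   0.025  0.086]
 [-0.079 -0.006  0.089]
 [-0.079  0.023  0.089]
 [-0.079 -0.007  0.09 ]
 [-0.078  0.023  0.089]
 [-0.078 -0.007  0.091]
 [-0.078  0.021  0.09 ]
 [-0.077 -0.009  0.089]
 [-0.077  0.019  0.09 ]
 [-0.076 -0.011  0.09 ]
 [-0.076  0.017  0.09 ]
 [-0.075 -0.003  0.09 ]]
```

View pics/w13.png

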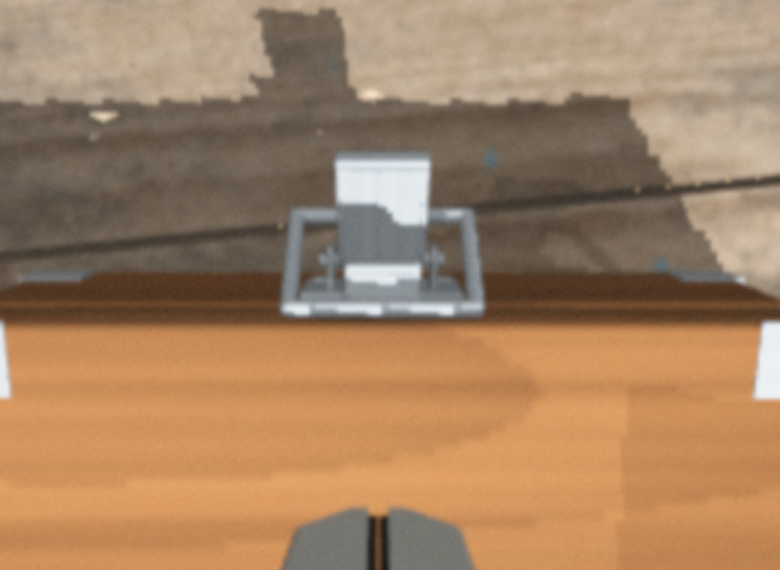

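Run:
```python
from h import *
bot.move_straight(cw(-.118,0,.22),vel=.2)
bot.move_straight(cw(-.118,0,.105),vel=.15,f_stop=8)
for f in (1.9,1.57,1.3,1.0,.8,.6,.4):
    r=.031-.004*(1.9-f)/1.5
    x=-.086-r*np.sin(f)-.0015*np.cos(f); z=.05-r*np.cos(f)+.0015*np.sin(f)
    h=bot.move_straight(cw(x-.008,0,z+.017),vel=.04,f_stop=60)
    s=st();P(f,h,s[0],s[1],s[3])
    if h: break
look("scene","pics/s14.png",(190,120,330,230),5)
```

```text
1.9 False [-1.222e-01 -1.000e-04  7.840e-02] [-0.3355 -0.5981  0.2161] 85.175
1.57 False [-0.1242 -0.      0.0682] [-0.1776 -0.4967  0.2938] 85.575
1.3 False [-0.1227 -0.      0.0603] [ 0.6989  0.2116 -0.1404] 85.925
1.0 False [-0.1186 -0.      0.0525] [ 0.7659 -0.0492  0.1816] 86.2917
0.8 False [-0.1149 -0.      0.0483] [0.5492 0.179  0.4322] 86.5833
0.6 False [-0.1103  0.      0.045 ] [-0.7187 -0.0641 -0.0759] 86.875
0.4 False [-0.1054  0.      0.0426] [-0.6082  0.0262 -0.9227] 87.1583
```

View pics/s14.png

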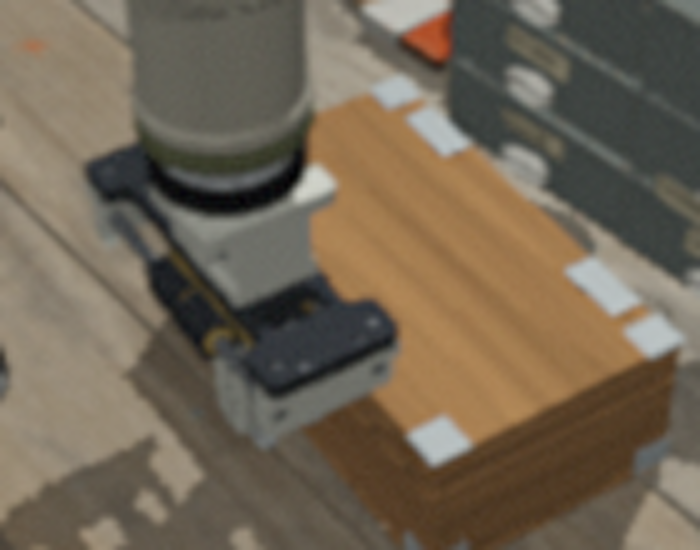

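Run:
```python
from h import *
for x in (-.102,-.099,-.096,-.094,-.092,-.089):
    h=bot.move_straight(cw(x,0,.042),vel=.03,f_stop=40)
    s=st();P(x,h,s[0],s[1],s[3])
    if h: break
```

```text
-0.102 False [-0.1017  0.      0.042 ] [-0.9797  0.5868 -0.2717] 87.4917
-0.099 False [-0.099 -0.     0.042] [-0.5507  0.0175 -0.3443] 87.7417
-0.096 False [-0.0991 -0.0001  0.0418] [-8.3755  1.5057  4.662 ] 87.9917
-0.094 False [-0.0992 -0.0001  0.0418] [-13.9344   2.0422   9.5363] 88.2417
-0.092 False [-0.0993 -0.0001  0.0416] [-17.6477   3.7798  10.8915] 88.4917
-0.089 False [-0.0995 -0.0001  0.0413] [-25.1849   5.0518  14.0463] 88.7417
```

Run:
```python
from h import *
bot.move_straight(cw(-.14,0,.045),vel=.1)
P(st()[1])
bot.move_straight(cw(-.15,0,.2),vel=.2)
look("scene","pics/s15.png",(190,120,330,230),5)
bot.move_straight(cw(-.06,0,.22),vel=.2)
c,im,d=look("wrist","pics/w15.png",(130,60,390,250),3)
W=cloud(c,d);L=(W[...,:2]-CC)@RC
m=(W[...,2]>.01)&(abs(L[...,1])<.04)&(L[...,0]<-.0755)&(L[...,0]>-.14)&(W[...,2]<.13)
print(np.round(np.c_[L[m],W[...,2][m]][::max(1,m.sum()//30)],3))
```

```text
[ 0.9739  1.0245 -0.8066]
[[-0.096 -0.012  0.012]
 [-0.093 -0.012  0.012]
 [-0.092  0.014  0.013]
 [-0.09   0.012  0.012]
 [-0.089  0.01   0.023]
 [-0.089  0.007  0.033]
 [-0.089 -0.009  0.046]
 [-0.088  0.007  0.05 ]
 [-0.087  0.02   0.05 ]
 [-0.086 -0.01   0.052]
 [-0.09  -0.008  0.081]
 [-0.084 -0.016  0.056]
 [-0.081 -0.025  0.042]
 [-0.082  0.025  0.045]
 [-0.082  0.017  0.055]
 [-0.086  0.007  0.079]
 [-0.085 -0.002  0.08 ]
 [-0.079 -0.013  0.05 ]
 [-0.077 -0.023  0.046]
 [-0.08   0.025  0.063]
 [-0.077  0.015  0.052]
 [-0.081  0.001  0.079]
 [-0.081 -0.011  0.081]
 [-0.08  -0.024  0.084]
 [-0.08   0.02   0.082]
 [-0.079  0.007  0.083]
 [-0.079 -0.008  0.084]
 [-0.077 -0.02   0.083]
 [-0.078  0.024  0.084]
 [-0.077  0.011  0.083]
 [-0.076  0.007  0.084]]
```

View pics/s15.png

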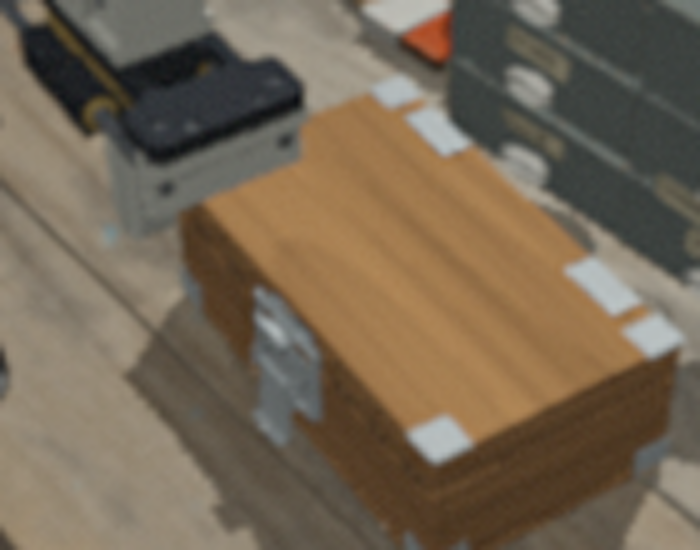

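View pics/w15.png

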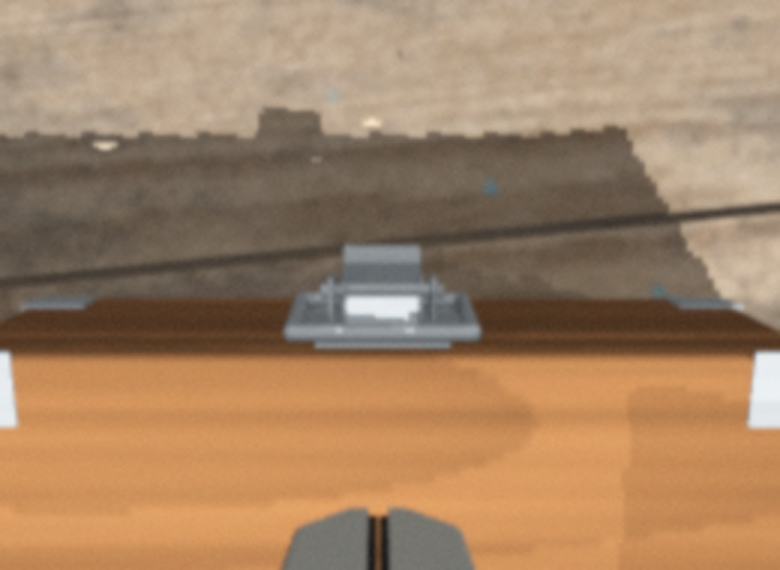

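Run:
```python
from h import *
bot.movep(cw(-.12,0,.33),DOWN)
c,im,d=look("wrist","pics/w16.png",None,1.5)
W=cloud(c,d);L=(W[...,:2]-CC)@RC
for x in(-.065,-.04,0,.04):
    m=(abs(L[...,0]-x)<.004)&(abs(L[...,1])<.1)&(W[...,2]>.08)&(W[...,2]<.12);P(x,m.sum(),np.median(W[...,2][m]) if m.any() else 0)
bot.move_joints([0,0,0,100,0,70,0]) if False else None
for o in stones("top"):print(o)
look("top","pics/t16.png",(80,90,400,270),2.4)
look("scene","pics/s16.png")
P(st())
```

```text
-0.065 972 0.0935
-0.04 835 0.0932
0 469 0.0928
0.04 3 0.092Traceback (most recent call last):
  File "<stdin>", line 11, in <module>
  File "h.py", line 19, in P
    def P(*a): print(*[np.round(x,4) if isinstance(x,(np.ndarray,float,list,tuple)) else x for x in a])
                       ~~~~~~~~^^^^^
    return _wrapfunc(a, 'round', decimals=decimals, out=out)
    return _wrapit(obj, method, *args, **kwds)
    conv = _array_converter(obj)
ValueError: setting an array element with a sequence. The requested array has an inhomogeneous shape after 1 dimensions. The detected shape was (4,) + inhomogeneous part.
```

View pics/w16.png

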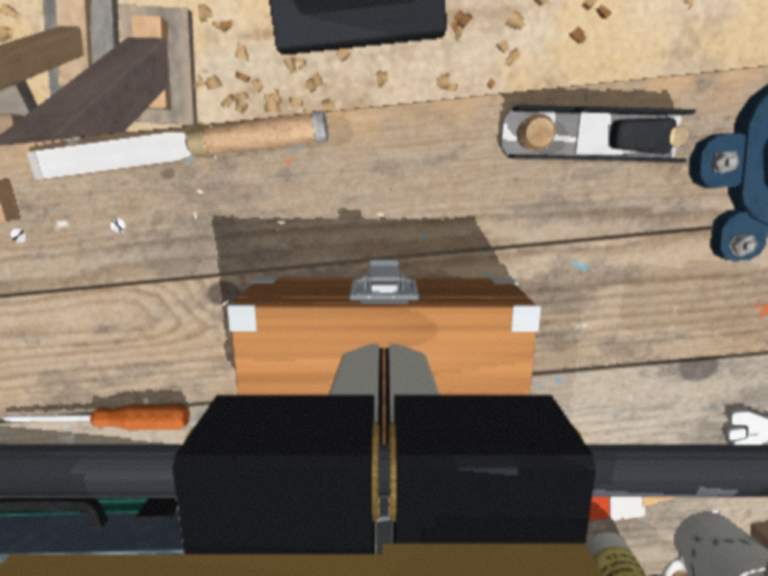

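View pics/s16.png

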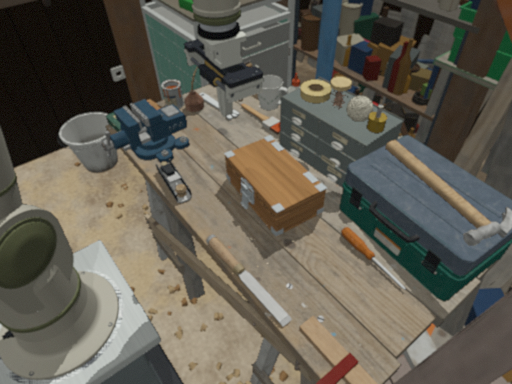

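Run:
```python
from h import *
bot.movep(cw(-.145,0,.2),DOWN)
bot.move_straight(cw(-.145,0,.037),vel=.15,f_stop=8)
for x in (-.105,-.1,-.095,-.09,-.085,-.08):
    h=bot.move_straight(cw(x,0,.037),vel=.03,f_stop=50)
    s=st();P(x,h,s[0],s[1],s[3])
    if h: break
bot.move_straight(cw(-.145,0,.045),vel=.1)
bot.move_straight(cw(-.15,0,.2),vel=.2)
bot.move_straight(cw(-.12,0,.28),vel=.2)
c,im,d=look("wrist","pics/w17.png",(130,60,390,250),3)
W=cloud(c,d);L=(W[...,:2]-CC)@RC
for x in(-.065,-.05,-.03,0):
    m=(abs(L[...,0]-x)<.004)&(abs(L[...,1])<.1)&(W[...,2]>.08)&(W[...,2]<.12);P(x,m.sum(),np.median(W[...,2][m]) if m.any() else 0)
m=(abs(L[...,1])<.012)&(L[...,0]<-.08)&(L[...,0]>-.11)&(W[...,2]<.055)&(W[...,2]>.008)
q=np.c_[L[m][:,0],W[...,2][m]]
for z in(.012,.016,.02,.025,.03,.035,.04,.045): 
    s=q[abs(q[:,1]-z)<.0025];
    if len(s):P(z,len(s),np.median(s[:,0]))
```

```text
-0.105 False [-0.1052 -0.      0.037 ] [ 0.4463 -0.1602  0.57  ] 95.1083
-0.1 False [-0.0997  0.      0.037 ] [-0.0884 -1.048  -0.1992] 95.425
-0.095 False [-0.0992 -0.0001  0.0368] [-10.8503   1.1357   6.458 ] 95.7417
-0.09 False [-0.0995 -0.0001  0.0363] [-22.6822   3.2211  12.7083] 96.0583
-0.085 False [-0.0999 -0.0001  0.0358] [-34.2761   5.3179  14.875 ] 96.375
-0.08 False [-1.002e-01 -1.000e-04  3.540e-02] [-46.682    7.6178  22.7224] 96.6917
-0.065 1246 0.0935
-0.05 817 0.0934
-0.03 716 0.0932
0 0 0
0.012 90 -0.092
0.016 29 -0.0896
0.02 23 -0.0893
0.025 28 -0.0891
0.03 21 -0.0889
0.035 20 -0.0887
0.04 20 -0.0885
0.045 26 -0.0884
```

View pics/w17.png

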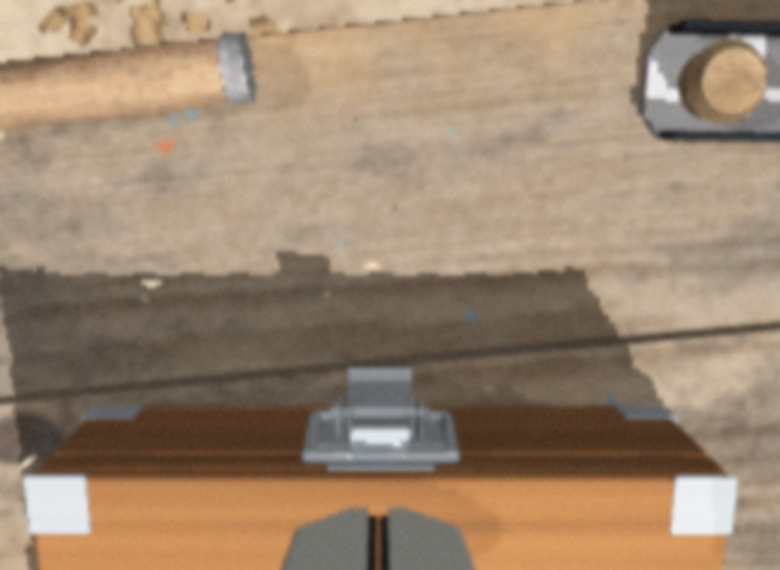

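Run:
```python
from h import *
bot.hold(.5);print(st());print(bot.sign_off())
```

```text
(array([-1.20047450e-01, -3.50974203e-06,  2.79881370e-01]), array([ 0.28936485, -0.11014794,  0.40801983]), 0.0003335282086404858, 99.55)
the job is handed in; nothing more can be done
None
```

I packed all four stones, shut and latched the lid, and handed the job in at about 99.6 s. I left the chisel, plane and screwdriver alone. They appear in place in the last pictures, though I did not measure them.

- **Stones:** From the end wall the row runs grey, brown, cream, dark grey, flat with base down and butted together. The dark grey stone was knocked about 2 cm before I picked it. I re-measured it and gripped it where it then lay. I saw no grip slackening.
- **Stop:** I pushed the stop up until the force reached 22 N. Its face measured at y ≈ −48 mm in the case, which is where four 42 mm stones should put it. I saw no gaps beyond the narrow dark seams between the stones.
- **Lid and latch:** The loop's bar sits in the keeper's hook. I pressed the lever at two heights, up to 47 N, and it stopped at the same place both times.

**Readings slightly off:**
- My single-stone pushes ended about 2.7 mm further along than I had calculated. The final stop position agreed within 1 mm.
- In the last depth readings the lever leans about 0.04 rad out from flat. The lid's front edge reads about 1 mm above fully down, roughly 0.01 rad against 0.03 when loose. I put both down to camera calibration error, but that is not proven.

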